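# Put the clamp jaws back in their sloped holder

### The job

Put the two aluminium clamp jaws away in the sloped holder, one in each T-shaped recess, web upwards and with the tab in the narrow slot at the uphill end. Press each one fully home, so that its foot plate lies flush with the sloping deck, and let go. Leave everything else on the bench where it stands.

Things in the scene. Friction and masses are not known exactly. Their poses are not given: they have to be found in the camera images.
- jaw_a: one of two identical bare aluminium clamp jaws. Foot plate 62 (x) x 54 (y) x 12 mm; a tab 22 mm wide, 12 mm thick sticks out 20 mm from its +x end; on top an upright web to hold it by, 44 (x) x 18 (y) mm, 26 mm tall (top 38 mm above the underside). Origin: centre of the foot's underside, tab not counted; x to the tab, z up. Starts foot down on the bench, any heading. 0.18 kg
- jaw_b: one of two identical bare aluminium clamp jaws. Foot plate 62 (x) x 54 (y) x 12 mm; a tab 22 mm wide, 12 mm thick sticks out 20 mm from its +x end; on top an upright web to hold it by, 44 (x) x 18 (y) mm, 26 mm tall (top 38 mm above the underside). Origin: centre of the foot's underside, tab not counted; x to the tab, z up. Starts foot down on the bench, any heading. 0.18 kg
- jaw_a_tab (a point): middle of the end face of jaw_a's tab, 51 mm from its origin along x, 6 mm above the underside
- jaw_b_tab (a point): the same point on jaw_b
- recess_left: the left T-shaped recess (as the robot sees it) in the holder's white sloped deck, dark floor. Origin: centre of the floor of its main part; x points up the slope to the tab slot, z is the deck's normal, 30 degrees from vertical towards the robot. Main part 67 (x) x 59 (y) mm; slot 28 mm wide, running 22 mm further uphill; all 12 mm deep, as thick as a jaw's foot
- recess_right: the right T-shaped recess (as the robot sees it) in the holder's white sloped deck, dark floor. Origin: centre of the floor of its main part; x points up the slope to the tab slot, z is the deck's normal, 30 degrees from vertical towards the robot. Main part 67 (x) x 59 (y) mm; slot 28 mm wide, running 22 mm further uphill; all 12 mm deep, as thick as a jaw's foot
- holder: the fixed jaw holder, a grey stand with a white sloped deck; its low edge is nearest the robot (top 28 mm high), its high edge farthest (103 mm high). Origin: on the bench under its middle; x points from the low to the high edge. Deck 150 mm along the slope, 260 mm wide; recesses 124 mm apart
- weight: bystander: steel balance weight with a knob, 36 mm across, 46 mm tall; origin under its centre
- bar: bystander: flat white plastic test bar with wide ends, 120 x 22 x 5 mm, long along x; origin under its centre
- beaker: bystander: glass beaker, 66 mm across, 85 mm tall; origin under its centre
- bottle: bystander: clear bottle with a white cap, 60 mm across, 160 mm tall; origin under its centre
- driver: bystander: screwdriver lying along its x
- spanner: bystander: spanner lying along its x

How it is judged (in metres and radians):
At the end, for the whole second after the job is handed in: One jaw lies in each recess (either jaw in either), tab in the uphill slot, foot within 5 mm of the recess's centre along and across the slope, its underside no more than 2.5 mm above the recess floor and parallel to it within 0.07 rad (4 degrees); both released and at rest (((x of jaw_a in the frame of recess_left between -0.005 and 0.005 m and y of jaw_a in the frame of recess_left between -0.005 and 0.005 m and z of jaw_a in the frame of recess_left below 0.0025 m and x of jaw_a_tab in the frame of recess_left above 0.04 m and angle between the z axis of jaw_a and the z axis of recess_left, either way round below 0.07 rad and x of jaw_b in the frame of recess_right between -0.005 and 0.005 m and y of jaw_b in the frame of recess_right between -0.005 and 0.005 m and z of jaw_b in the frame of recess_right below 0.0025 m and x of jaw_b_tab in the frame of recess_right above 0.04 m and angle between the z axis of jaw_b and the z axis of recess_right, either way round below 0.07 rad) or (x of jaw_a in the frame of recess_right between -0.005 and 0.005 m and y of jaw_a in the frame of recess_right between -0.005 and 0.005 m and z of jaw_a in the frame of recess_right below 0.0025 m and x of jaw_a_tab in the frame of recess_right above 0.04 m and angle between the z axis of jaw_a and the z axis of recess_right, either way round below 0.07 rad and x of jaw_b in the frame of recess_left between -0.005 and 0.005 m and y of jaw_b in the frame of recess_left between -0.005 and 0.005 m and z of jaw_b in the frame of recess_left below 0.0025 m and x of jaw_b_tab in the frame of recess_left above 0.04 m and angle between the z axis of jaw_b and the z axis of recess_left, either way round below 0.07 rad)) and linear speed of each of jaw_a, jaw_b below 0.02 m/s); the robot touches nothing.
It fails at once if a bystander (weight, bar, beaker, bottle, driver or spanner) is moved more than 30 mm (distance of any of weight, bar, beaker, bottle, driver, spanner from where it was at the start of the episode above 0.03 m).
It also fails if it takes over 72 s, if anything falls off the work surface, if the arm or the gripper's body presses on something with over 40 N, if the wrist force passes 120 N, or if a joint passes its speed limit or range.

### The arm

A 7-joint arm with a two-finger parallel gripper is mounted at the origin on the work surface. World frame = base frame: x ahead of the robot, y to its left, z up, the work surface at z = 0. Lengths are in mm, angles in rad, forces in N, time in s.
With the tool pointing down it reaches from about 425 to 950 mm from the base axis. Payload 16.7 kg.
Tool frame: the origin (TCP) lies between the finger pads; the fingertips stand 25 mm ahead of it and the grasp point (between the pads) lies 6 mm ahead of it; z points along the fingers, y is the line along which they close (so a half turn about z gives the same grasp; the last joint's range is limited). The gripper opens to 94 mm and grips with 3 to 60 N. Pads are 16 mm wide; open, the fingers measure 119 mm over their backs; the gripper's body (75 mm by 177 mm) begins 78 mm behind the grasp point.
Start: joints at [-1.286, 0.426, 0.074, 1.606, -0.034, 1.111, -0.067], TCP at [283.717, 612.438, 230.467] pointing down, gripper open.
Joint ranges: [-2.85, 2.85], [-0.5, 2.14], [-1.23, 1.37], [0.21, 2.46], [-1.02, 4.16], [0.16, 2.05], [-2.73, 2.73]. Speed limits (rad/s): [1.89, 1.89, 2.39, 2.39, 3.01, 3.01, 3.01].

### API

Orientations are given as a unit quaternion [w, x, y, z].
In Python, from plant import arm, viewer, ticket gives the robot as it stands.
- The arm moves only by the tool carry_out, never from a script. Its argument "plan" is a list of rows, each a list of 5 numbers: the shift along the tool's x, y, z in cm, then the turn about the tool's z in degrees, then the finger opening in cm, from 0 to 9.4. In form: [[x, y, z, roll, gripper], ...]. A call has 1 to 12 rows; each row shifts and turns the commanded pose from where the row before left it, along the tool's axes as they then stand; what a row does not reach is not made up. A row lasts 1/8 s, in which the tool goes at most 62.5 mm and 10.7 degrees, less where a joint would pass 70% of its speed; a pose out of reach is approached as far as the arm can. A call is refused whole if a number of a shift passes 6.25 or a number of a turn 10.7, either way. A call with a gripper value outside its range is refused whole. The fingers move at their own pace and stop on an object; "squeeze" is the grip in N (left out, the last holds). Time passes only in rows, so rows that do not move let the fingers close. It gives the time, the measured TCP pose, the force, the opening and the grip force at its end, in the units of the state.
- arm.state(): the state, without advancing time (a new reading comes with each control period).
- viewer.camera(name): name is "side" or "top" or "wrist"; returns the picture (384x512x3 uint8, red, green, blue); there is no depth.
- viewer.camera_info(name): a dict with "fx", "fy", "cx", "cy" (pixels), "R" (3x3) and "t" (3): a world point X has camera coordinates R X + t; the wrist camera has in their place "mount" (4x4, takes a point from camera to tool coordinates, whose origin is the TCP and whose axes are the flange's). Camera axes: x right, y down, z forward; pixel columns grow to the right and rows downward; lengths in mm; the calibration is good to about 2 mm. A picture is of the moment at which its call begins: read the wrist's pose just before it. camera_info takes no time and is no camera call.
- ticket.finish_job(): hands the job in; it is judged then, once.
The state is a dict: "t": time; "q": joint angles; "qd": joint speeds; "joint_torque": joint torques, N m; "position": TCP position; "ee_rot": TCP orientation; "contact_force": force on the tool from outside, world axes, zero at the start; "torque": the same for the moment, N m; "gripper_width": finger opening in mm; "gripper_force": force on a finger pad.
Only numpy, scipy, OpenCV 4.12 (cv2) and the standard library are available. Lean on these libraries where they do the work, as an engineer would, in place of code of your own. Each camera call takes 0.05 s, during which the arm holds its last target. There are 200 camera calls.

## Working session

There is one attempt and no reset: what is moved stays moved. The work goes in short steps, Python scripts to look and compute and a tool call to move; the robot and the scene stay as the last step left them, time stands still between calls to the robot, and variables do not carry over. Pictures are saved under pics/ and viewed, at most 10 in all, crops included, and the job is handed in when it is done.

Besides the shell and the picture viewer there is one more tool, called after "Emit:" by a JSON object that holds its "op" and its "data". carry_out: Moves the arm, as the interface text tells. Its arguments: {"type":"object","properties":{"plan":{"type":"array","items":{"type":"array","items":{"type":"number"}}},"squeeze":{"type":"number"}},"required":["plan"]}

```bash
ls; mkdir -p pics
python3 - <<'E'
from plant import arm, viewer
import cv2,numpy as np
print(arm.state())
for n in ("top","side"):
    cv2.imwrite(f"pics/{n}0.png",viewer.camera(n)[:,:,::-1])
for n in ("top","side","wrist"): print(n,viewer.camera_info(n))
E
```

```text
pics
{'t': 0.0, 'q': array([-1.28646332,  0.42673842,  0.07385455,  1.60662307, -0.03410937,
        1.11082577, -0.067101  ]), 'qd': array([-0.00117521,  0.00016807, -0.00045162, -0.00140842,  0.00096883,
        0.00137161,  0.00053526]), 'joint_torque': array([ 2.78221429e-03, -9.35773087e+01,  3.66856188e+00, -4.54220438e+01,
       -4.87240346e-02,  1.96586660e-02,  6.27568465e-05]), 'position': array([283.58536057, 612.06858314, 229.76434739]), 'ee_rot': array([-9.82386675e-05,  2.15239214e-01,  9.76561127e-01, -6.60239689e-04]), 'contact_force': array([0.19745595, 0.20463461, 0.11420064]), 'torque': array([ 0.0338436 , -0.01616016,  0.0253354 ]), 'gripper_force': 0.0, 'gripper_width': 93.87564972281712}
top {'fx': 389.2459790945115, 'fy': 389.2459790945115, 'cx': 257.4903559045894, 'cy': 193.12102313013582, 'R': array([[ 0.02233565, -0.99963781,  0.01501215],
       [-0.98602228, -0.02450634, -0.16480138],
       [ 0.16510959, -0.01112137, -0.98621252]]), 't': array([ -27.64851189,  572.48097969, 1180.1990594 ])}
side {'fx': 399.36189725403716, 'fy': 399.36189725403716, 'cx': 250.59642583291208, 'cy': 191.14562422146926, 'R': array([[ 0.99896399, -0.04399624,  0.01163131],
       [-0.02285646, -0.70608222, -0.70776089],
       [ 0.03935148,  0.70676179, -0.70635631]]), 't': array([-558.54293307,   60.44679994, 1534.21499489])}
wrist {'fx': 289.4423841141688, 'fy': 289.4423841141688, 'cx': 259.4199564936896, 'cy': 195.89437818077624, 'mount': array([[-4.42843824e-04, -9.61291348e-01, -2.75533571e-01,
         8.00854971e+01],
       [ 9.99999291e-01, -1.21137307e-04, -1.18459346e-03,
        -2.34581771e-01],
       [ 1.10536205e-03, -2.75533900e-01,  9.61290720e-01,
        -1.54599174e+02],
       [ 0.00000000e+00,  0.00000000e+00,  0.00000000e+00,
         1.00000000e+00]])}
```

View pics/top0.png

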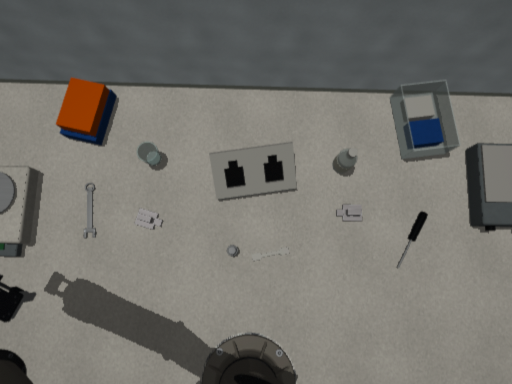

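View pics/side0.png

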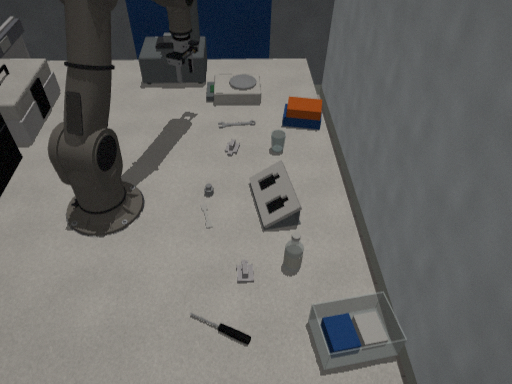

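The top view shows the jaws at about (150,219) and (350,212), the recesses at (235,177) and (274,171), the bottle at (345,160), the weight at (233,251) and the bar at (270,255). Next I'll get coarse positions from these.

```bash
cat > h.py <<'E'
import numpy as np, cv2
from plant import arm, viewer
from scipy.spatial.transform import Rotation as Ro
def pose():
    s=arm.state(); q=s["ee_rot"]; T=np.eye(4)
    T[:3,:3]=Ro.from_quat([q[1],q[2],q[3],q[0]]).as_matrix(); T[:3,3]=s["position"]; return T
def cam(n,T=None):
    c=viewer.camera_info(n); K=np.array([[c["fx"],0,c["cx"]],[0,c["fy"],c["cy"]],[0,0,1]])
    if n=="wrist":
        M=np.linalg.inv((pose() if T is None else T)@c["mount"]); return K,M[:3,:3],M[:3,3]
    return K,c["R"],c["t"]
def ray(C,uv,z):
    K,R,t=C; o=-R.T@t; d=R.T@np.linalg.inv(K)@np.array([*uv,1.]); return o+d*(z-o[2])/d[2]
def proj(C,P):
    K,R,t=C; p=(np.atleast_2d(P)@R.T+t)@K.T; return p[:,:2]/p[:,2:]
def snap(n,f,crop=None,s=1):
    T=pose(); im=viewer.camera(n)[:,:,::-1].copy(); cv2.imwrite("pics/raw_"+f,im); np.save("pics/"+f+".npy",T)
    if crop: im=im[crop[1]:crop[3],crop[0]:crop[2]]
    cv2.imwrite("pics/"+f,cv2.resize(im,None,fx=s,fy=s,interpolation=cv2.INTER_CUBIC))
E
python3 - <<'E'
from h import *
np.set_printoptions(precision=1,suppress=True)
C=cam("top")
for n,uv,z in [("jawL",(150,219),12),("jawR",(350,212),12),("recL",(235,177),60),("recR",(274,171),60),("bottle",(345,160),80),("weight",(233,251),23),("bar",(270,255),5),("beaker",(148,153),40),("spanner",(90,210),5),("driverTip",(398,266),5)]: print(n,ray(C,uv,z))
for p in [(210,152),(293,142),(297,189),(218,199)]: print(ray(C,p,103 if p[1]<160 else 28))
print(pose())
im=cv2.imread("pics/top0.png")
a=cv2.resize(im[195:240,125:185],None,fx=6,fy=6,interpolation=cv2.INTER_CUBIC)
b=cv2.resize(im[195:240,320:380],None,fx=6,fy=6,interpolation=cv2.INTER_CUBIC)
c=cv2.resize(im[135:207,200:306],None,fx=6.8,fy=4.5*6.8/6.8*1,interpolation=cv2.INTER_CUBIC)[:, :720]
cv2.imwrite("pics/crops.png",np.vstack([np.hstack([a,b]),cv2.resize(im[135:205,200:305],(450,300),interpolation=cv2.INTER_CUBIC)[:, :] if 0 else np.pad(cv2.resize(im[135:205,200:305],(450,300),interpolation=cv2.INTER_CUBIC),((0,0),(0,270),(0,0)))]))
E
```

```text
jawL [486.5 327.3  12. ]
jawR [ 524.5 -315.    12. ]
recL [620.5  57.8  60. ]
recR [642.9 -64.5  60. ]
bottle [ 679.3 -284.9   80. ]
weight [391.1  58.3  23. ]
bar [381.5 -58.9   5. ]
beaker [696.3 340.8  40. ]
spanner [511.6 523.6   5. ]
driverTip [ 356.1 -467.1    5. ]
[687.6 134.6 103. ]
[ 726.2 -119.4  103. ]
[ 592.9 -141.1   28. ]
[554.1 111.3  28. ]
[[ -0.9   0.4  -0.  283.6]
 [  0.4   0.9  -0.  612.1]
 [ -0.   -0.   -1.  229.9]
 [  0.    0.    0.    1. ]]
```

View pics/crops.png

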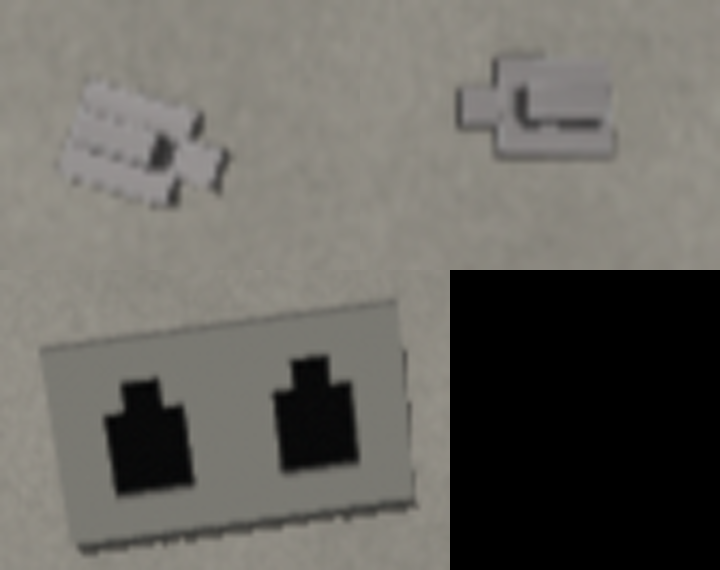

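Rough positions, in mm: left jaw near (487,327), heading about -108°. Right jaw near (525,-315), heading about 92°. Recesses near (620,58) and (643,-65), holder yaw about 9°. These fit the 124 mm spacing. I'll look more closely with the wrist camera, starting with the left jaw.

Emit:
{"op": "carry_out", "data": {"plan": [[-3.8,-2.15,1,0,9.4],[-3.8,-2.15,1,0,9.4],[-3.8,-2.15,1,0,9.4],[-3.8,-2.15,1,0,9.4],[-3.8,-2.15,1,0,9.4],[-3.8,-2.15,1,0,9.4],[-3.8,-2.15,1,0,9.4],[-3.8,-2.15,1,0,9.4],[0,0,0,10,9.4],[0,0,0,10,9.4],[0,0,0,10,9.4],[0,0,0,10,9.4]], "squeeze": 20}}

```text
t: 1.6
position: [487.1, 328.4, 150.2]
ee_rot: [-0.0, 0.539, 0.842, -0.0]
contact_force: [-1.7, 0.1, -0.3]
gripper_width: 94.1
gripper_force: 0.0
```

Emit:
{"op": "carry_out", "data": {"plan": [[0,0,0,10.5,9.4],[0,0,0,10.5,9.4],[0,0,0,10.5,9.4],[0,0,0,10.5,9.4],[0,0,0,0,9.4],[0,0,0,0,9.4]]}}

```text
t: 2.35
position: [487.1, 328.6, 150.3]
ee_rot: [0.0, 0.802, 0.598, -0.0]
contact_force: [0.4, -0.7, 0.4]
gripper_width: 93.9
gripper_force: 0.0
```

Run:
```python
from h import *
np.set_printoptions(precision=2,suppress=True)
print(pose(),arm.state()['q'],arm.state()['t']); snap("wrist","w1.png",(130,90,390,290),3)
```

```text
[[  0.29   0.96  -0.   487.1 ]
 [  0.96  -0.29  -0.   328.62]
 [ -0.    -0.    -1.   150.34]
 [  0.     0.     0.     1.  ]] [-1.08  0.4   0.48  1.9  -0.23  0.89 -0.78] 2.35
```

View pics/w1.png

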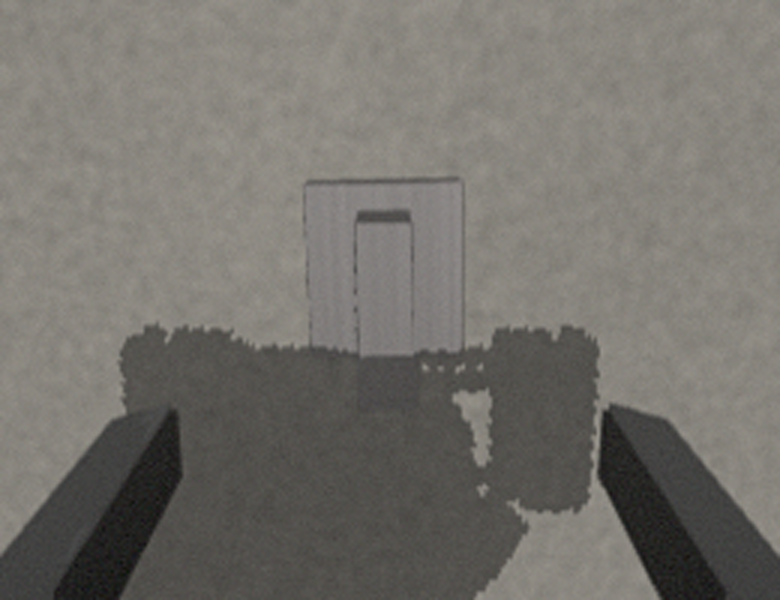

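The left jaw sits square to the tool. The foot's far corners are at crop (305,183) and (463,179), and the web top's far edge runs from (356,221) to (412,221). The tab end is in shadow.

Run:
```python
from h import *
np.set_printoptions(precision=1,suppress=True)
T=np.load("pics/w1.png.npy"); C=cam("wrist",T); Ti=np.linalg.inv(T)
f=lambda x,y,z:(Ti@np.r_[ray(C,(130+(x+.5)/3-.5,90+(y+.5)/3-.5),z),1])[:3]
for p in [(305,185,12),(463,181,12),(311,345,12),(463,345,12),(356,222,38),(412,222,38),(359,350,38),(413,350,38),(359,405,38),(417,405,38)]: print(p,f(*p))
```

```text
(305, 185, 12) [ 42.6 -28.1 138.3]
(463, 181, 12) [ 43.9  24.9 138.3]
(311, 345, 12) [-13.9 -27.5 138.3]
(463, 345, 12) [-13.9  26.3 138.3]
(356, 222, 38) [ 34.5 -10.1 112.3]
(412, 222, 38) [ 34.5   7.2 112.3]
(359, 350, 38) [ -7.3  -9.6 112.3]
(413, 350, 38) [ -7.3   7.8 112.3]
(359, 405, 38) [-26.3  -9.8 112.3]
(417, 405, 38) [-26.3   9.3 112.3]
```

Emit:
{"op": "carry_out", "data": {"plan": [[0.63,-0.12,0,-1.2,9.4],[0,0,4,0,6],[0,0,4,0,6],[0,0,2.83,0,6],[0,0,0,0,6],[0,0,0,0,1],[0,0,0,0,1],[0,0,0,0,1],[0,0,0,0,1],[0,0,0,0,1],[0,0,0,0,1]], "squeeze": 20}}

```text
t: 3.78
position: [488.0, 335.1, 42.5]
ee_rot: [-0.0, 0.797, 0.604, 0.0]
contact_force: [-1.2, 0.7, 6.4]
gripper_width: 17.8
gripper_force: 20.0
```

The grip measures 17.8 mm, which matches the web. I'll lift and move to a spot where the left recess is clear in the wrist view.

Emit:
{"op": "carry_out", "data": {"plan": [[0,0,-5.2,0,1],[0,0,-5.2,0,1],[0,0,-5.2,0,1],[0,0,-5.2,0,1],[-4.34,3.32,0,0,1],[-4.34,3.32,0,0,1],[-4.34,3.32,0,0,1],[-4.34,3.32,0,0,1],[-4.34,3.32,0,0,1],[-4.34,3.32,0,0,1],[-4.34,3.32,0,0,1],[0,0,0,0,1]]}}

```text
t: 5.28
position: [630.0, -25.5, 250.0]
ee_rot: [0.001, 0.799, 0.602, -0.001]
contact_force: [-0.4, 0.8, -2.5]
gripper_width: 17.8
gripper_force: 20.0
```

Run:
```python
from h import *
np.set_printoptions(precision=2,suppress=True)
print(pose(),arm.state()['q'],arm.state()['t'],arm.state()['gripper_width']); snap("wrist","w2.png",None,1.5)
```

```text
[[  0.28   0.96  -0.   630.05]
 [  0.96  -0.28  -0.   -25.54]
 [ -0.     0.    -1.   250.05]
 [  0.     0.     0.     1.  ]] [-0.56  0.39  0.65  1.72 -0.26  1.12 -0.11] 5.275 17.788070994506878
```

View pics/w2.png

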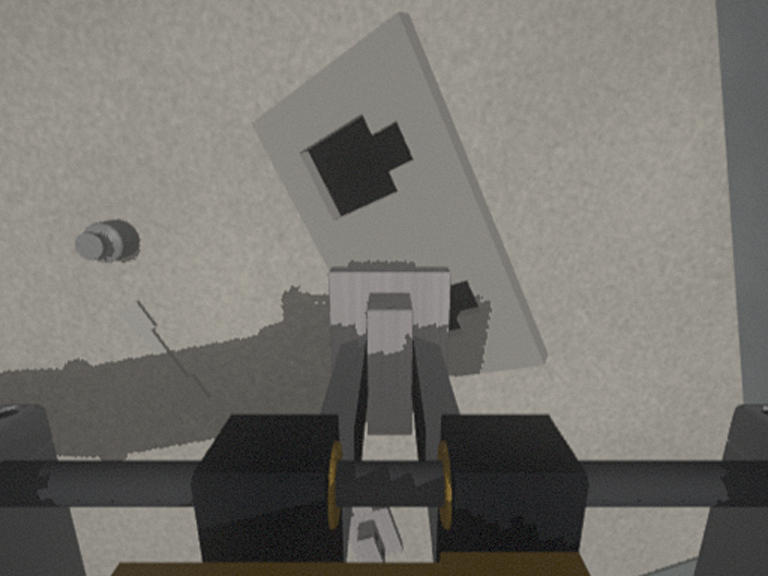

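The left recess opening is fully visible, with its low edge from (301,152) to (338,216), uphill corners near (363,115) and (397,190), and slot end from (397,122) to (413,157). I'll fit the holder model to these corners.

```bash
cat > fit.py <<'E'
from h import *
from scipy.optimize import least_squares
def frame(p):
    X,Y,yaw,s=p; c,n=np.cos(yaw),np.sin(yaw); k=np.sqrt(3)/2
    return np.array([X,Y,65.5]),np.array([[k*c,k*n,.5],[-n,c,0],[-.5*c,-.5*n,k]])
def pts(p,L):
    o,A=frame(p); L=np.array(L,float); L[:,0]+=L[:,3]*p[3]; return o+L[:,:3]@A
def fit(C,obs,L,p0=(640,-2,.15,0)):
    obs=np.array(obs,float)
    return least_squares(lambda p:(proj(C,pts(p,L))-obs).ravel(),p0,x_scale=[1,1,.01,1],loss="soft_l1")
E
python3 - <<'E'
from fit import *
np.set_printoptions(precision=2,suppress=True)
C=cam("wrist",np.load("pics/w2.png.npy"))
L=[(75,130,0,0),(-75,130,0,0),(75,-130,0,0),(-33.5,91.5,0,1),(-33.5,32.5,0,1),(33.5,91.5,0,1),(33.5,32.5,0,1),(33.5,76,0,1),(55.5,76,0,1),(55.5,48,0,1),(33.5,48,0,1),(-33.5,91.5,-12,1),(-33.5,32.5,-12,1)]
ob=[(402,13),(253,123),(541,364),(301,152),(338,216),(363,115),(397,190),(372,137),(397,122),(413,157),(388,170),(309,150),(343,215)]
ob=(np.array(ob,float)+.5)/1.5-.5
r=fit(C,ob,L); print(r.x,np.degrees(r.x[2])); print(r.fun.reshape(-1,2))
print("deck corners", pts(r.x,L)[:3])
o,A=frame(r.x)
for y in (62,-62): print("floor",o+A[0]*r.x[3]+A[1]*y-12*A[2])
C=cam("top"); u=np.array([(210,152),(293,142),(297,189),(218,199)])
print(proj(C,pts(r.x,[(75,130,0,0),(75,-130,0,0),(-75,-130,0,0),(-75,130,0,0)])))
print(proj(C,pts(r.x,L)[3:11]))
E
```

```text
[640.97  -1.06   0.16 -11.99] 9.087408433091289
[[-0.7  -0.83]
 [-0.18 -0.9 ]
 [ 2.09  1.05]
 [-0.92  0.11]
 [-2.88  2.74]
 [-0.03 -0.97]
 [ 0.81  1.05]
 [ 0.37 -1.48]
 [ 0.08 -0.69]
 [ 0.66  1.91]
 [ 0.85  1.19]
 [-0.24 -0.45]
 [-1.02  0.45]]
deck corners [[ 684.58  137.57  103.  ]
 [ 556.3   117.05   28.  ]
 [ 725.64 -119.17  103.  ]]
floor [626.85  59.47  49.11]
floor [646.44 -62.97  49.11]
[[208.98 152.93]
 [292.93 142.16]
 [296.56 187.61]
 [216.22 198.28]]
[[226.92 188.07]
 [245.38 185.64]
 [223.95 167.96]
 [242.77 165.51]
 [228.9  167.32]
 [227.93 160.54]
 [236.92 159.38]
 [237.83 166.15]]
```

Residuals of 1–3 px, so I'll replace my hand-read corners with a segmented contour.

Run:
```python
from fit import *
np.set_printoptions(precision=2,suppress=True)
im=cv2.imread("pics/raw_w2.png"); g=cv2.resize(im,None,fx=4,fy=4,interpolation=cv2.INTER_CUBIC).max(2)
m=(g<65).astype(np.uint8)
cs,_=cv2.findContours(m,cv2.RETR_EXTERNAL,cv2.CHAIN_APPROX_NONE)
for c in cs:
    x,y,w,h=cv2.boundingRect(c)
    if cv2.contourArea(c)>4000 and y<600: 
        a=cv2.approxPolyDP(c,10,True)[:,0]; print((a+.5)/4-.5, ((a+.5)/4)*1.5)
for p in [(215,105),(205,102),(212,108),(208,120),(230,110),(240,130),(290,130),(218,135)]: print(p,im[p[1],p[0]])
```

```text
[[263.62  81.62]
 [247.62  90.12]
 [240.38  77.12]
 [204.88  99.38]
 [227.12 142.88]
 [263.88 126.62]
 [258.38 113.88]
 [274.12 104.88]] [[396.19 123.19]
 [372.19 135.94]
 [361.31 116.44]
 [308.06 149.81]
 [341.44 215.06]
 [396.56 190.69]
 [388.31 171.56]
 [411.94 158.06]]
(215, 105) [40 41 45]
(205, 102) [114 117 119]
(212, 108) [39 39 38]
(208, 120) [122 128 129]
(230, 110) [39 43 40]
(240, 130) [38 43 44]
(290, 130) [130 136 136]
(218, 135) [118 123 121]
```

```bash
cat >> fit.py <<'E'
def tcorners(C,p,yc):
    """dark floor outline as seen: sides at floor level, uphill edges at deck level, low edge at floor level"""
    P=lambda x,y,z: np.r_[proj(C,pts(p,[(x,y,z,1)]))[0],1]
    side=lambda d: np.cross(P(-33.5,yc+d,-12),P(55.5,yc+d,-12))
    upl=lambda x: np.cross(P(x,yc-29.5,0),P(x,yc+29.5,0))
    low=np.cross(P(-33.5,yc-29.5,-12),P(-33.5,yc+29.5,-12))
    S=[(low,29.5),(upl(33.5),29.5),(upl(33.5),14),(upl(55.5),14),(upl(55.5),-14),(upl(33.5),-14),(upl(33.5),-29.5),(low,-29.5)]
    q=np.array([np.cross(l,side(d)) for l,d in S]); return q[:,:2]/q[:,2:]
E
python3 - <<'E'
from fit import *
np.set_printoptions(precision=2,suppress=True)
C=cam("wrist",np.load("pics/w2.png.npy"))
T=np.array([(204.88,99.38),(240.38,77.12),(247.62,90.12),(263.62,81.62),(274.12,104.88),(258.38,113.88),(263.88,126.62),(227.12,142.88)])
D=(np.array([(402,13),(253,123),(541,364)])+.5)/1.5-.5
LD=[(75,130,0,0),(-75,130,0,0),(75,-130,0,0)]
for w in (1,.3):
    r=least_squares(lambda p:np.r_[(tcorners(C,p,62)-T).ravel(),w*(proj(C,pts(p,LD))-D).ravel()],(640,-2,.15,-10),x_scale=[1,1,.01,1],loss="soft_l1")
    print(r.x,np.degrees(r.x[2])); print(r.fun.reshape(-1,2).T)
    o,A=frame(r.x)
    for y in (62,-62): print("floor",o+A[0]*r.x[3]+A[1]*y-12*A[2])
np.save("hold.npy",r.x)
E
```

```text
[640.45  -0.44   0.16 -12.85] 8.957049487999418
[[-0.21  1.07 -0.07  0.27  0.5  -0.18  0.02 -0.64 -1.08 -0.62  1.33]
 [-0.23 -0.16  0.39 -0.22  1.37  0.28  0.21  0.51 -1.38 -1.53  0.9 ]]
floor [625.73  60.01  48.68]
floor [645.04 -62.48  48.68]
[641.04  -0.19   0.16 -13.08] 9.348759631334616
[[-0.31  0.8  -0.26  0.02  0.42 -0.21  0.07 -0.47 -0.48 -0.21  0.72]
 [-0.09 -0.3   0.2  -0.54  0.99  0.02 -0.09  0.5  -0.57 -0.36 -0.02]]
floor [625.7   60.12  48.57]
floor [645.85 -62.23  48.57]
```

The fit is good: the left floor centre is at (625.7,60.1,48.6) and the yaw is about 9.2°. The tool can only point straight down, so I'll pivot the jaw in the fingers. I'll press it lightly on the plain deck between the recesses until it lies parallel to the deck, then carry it into the recess. First I'll turn it to the right heading.

Emit:
{"op": "carry_out", "data": {"plan": [[0,0,0,-10.45,1],[0,0,0,-10.45,1],[0,0,0,-10.45,1],[0,0,0,-10.45,1],[0,0,0,-10.45,1],[0,0,0,-10.45,1],[0,0,0,-10.45,1],[0,0,0,-10.45,1],[0,0,0,-10.45,1],[0,0,0,-10.45,1],[0,0,0,-10.45,1],[0,0,0,0,1]]}}

```text
t: 6.82
position: [629.4, -19.1, 250.1]
ee_rot: [-0.0, -0.081, 0.997, 0.0]
contact_force: [0.0, -0.0, -1.9]
gripper_width: 18.0
gripper_force: 20.0
```

```bash
cat > go.py <<'E'
from fit import *
np.set_printoptions(precision=2,suppress=True)
def jawtcp(s,y,z,gx=6,gz=27.5,back=14.5,yaw=None):
    """TCP for a tilted jaw whose origin is at deck coords (s,y,z); gx,gz pivot in jaw"""
    p=np.load("hold.npy"); o,A=frame(p); return o+np.array([s+gx,y,z+gz])@A+[0,0,back]
def rel(target):
    T=pose(); return T[:3,:3].T@(target-T[:3,3])/10
def show():
    T=pose(); s=arm.state(); print("t",s["t"],"TCP",T[:3,3],"head",np.degrees(np.arctan2(T[1,0],T[0,0])),"q",s["q"],"F",s["contact_force"],"w",s["gripper_width"])
E
python3 - <<'E'
from go import *
show()
p=np.load("hold.npy"); print(p)
t=jawtcp(-10,0,0); print("align",t,rel(t)); t=jawtcp(p[3],62,-12); print("left",t,rel(t))
# check of held jaw in w2
C=cam("wrist",np.load("pics/w2.png.npy")); Ti=np.linalg.inv(np.load("pics/w2.png.npy"))
for u in [(330,272),(449,272)]:
    print((Ti@np.r_[ray(C,((u[0]+.5)/1.5-.5,(u[1]+.5)/1.5-.5),250-30),1])[:3])
E
```

```text
t 6.825 TCP [629.43 -19.1  250.09] head -170.6758034294371 q [-0.26  0.34  0.24  1.7  -0.09  1.11  1.74] F [ 0.04 -0.04 -1.94] w 18.01460111124477
[641.04  -0.19   0.16 -13.08]
align [624.05  -2.99 101.82] [ 0.27  1.67 14.83]
left [617.26  58.73  89.88] [-0.06  7.87 16.02]
[ 37.5  -26.4   29.96]
[37.49 25.46 29.99]
```

Emit:
{"op": "carry_out", "data": {"plan": [[0.27,1.67,4,0,1],[0,0,4,0,1],[0,0,4,0,1],[0,0,0.4,0,1],[0,0,0.4,0,1],[0,0,0.4,0,1],[0,0,0.4,0,1],[0,0,0.4,0,1]], "squeeze": 12}}

```text
t: 7.82
position: [624.7, -3.9, 112.1]
ee_rot: [0.001, -0.08, 0.997, 0.0]
contact_force: [-6.1, 0.8, 3.0]
gripper_width: 17.7
gripper_force: 12.0
```

Emit:
{"op": "carry_out", "data": {"plan": [[0,0,0.3,0,1],[0,0,0.3,0,1],[0,0,0.2,0,1],[0,0,0,0,1]]}}

```text
t: 8.32
position: [624.9, -4.0, 102.8]
ee_rot: [0.001, -0.081, 0.997, 0.0]
contact_force: [-1.6, 1.4, 3.3]
gripper_width: 18.1
gripper_force: 15.2
```

Emit:
{"op": "carry_out", "data": {"plan": [[0,0,0.15,0,1],[0,0,0.15,0,1],[0,0,0,0,1]]}}

```text
t: 8.7
position: [625.0, -4.2, 100.1]
ee_rot: [0.001, -0.081, 0.997, 0.0]
contact_force: [-4.1, 0.9, 15.9]
gripper_width: 18.1
gripper_force: 17.6
```

Run:
```python
from go import *
show(); snap("wrist","w3.png",(130,90,390,290),2.5)
im=viewer.camera("side")[:,:,::-1]; im=cv2.resize(im[110:260,200:340],None,fx=3.6,fy=3.33,interpolation=cv2.INTER_CUBIC)
a=cv2.imread("pics/w3.png"); cv2.imwrite("pics/c3.png",np.hstack([a[:,150:450],im[:500,:490]]))
```

```text
t 8.7 TCP [625.01  -4.15 100.14] head -170.71483772976524 q [-0.25  0.49  0.2   1.84 -0.13  0.82  1.75] F [-4.06  0.88 15.9 ] w 18.141209409627795
```

View pics/c3.png

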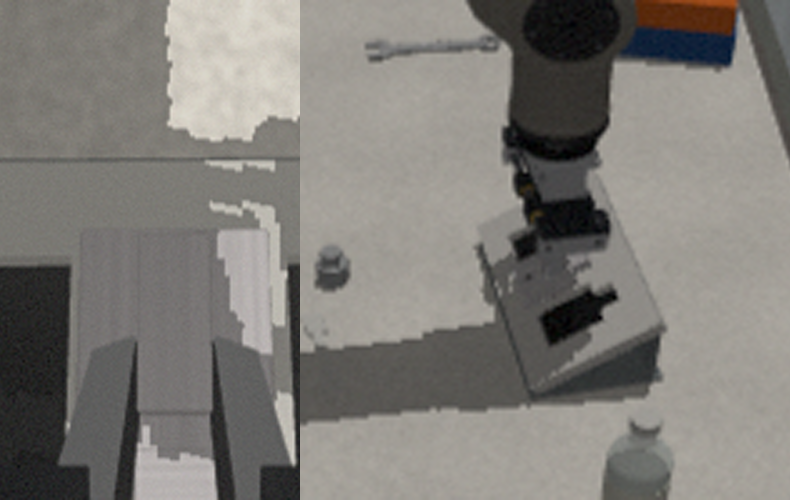

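The jaw lies flat on the deck between the recesses, with its low foot edge at crop row 231, x 80 to 268. The recess low edges are at row 265, with their inner sides at x 72 and 289. I'll measure jaw against recess in this one picture.

Run:
```python
from go import *
T=np.load("pics/w3.png.npy"); C=cam("wrist",T); p=np.load("hold.npy"); o,A=frame(p)
def dk(x,y,h):
    u=(190+(x+.5)/2.5-.5,90+(y+.5)/2.5-.5); K,R,t=C; c=-R.T@t; d=R.T@np.linalg.inv(K)@np.array([*u,1.])
    return A@(c-o+d*((h-A[2]@(c-o))/(A[2]@d)))
print("model low edge s",p[3]-33.5)
for q in [(80,231,12),(268,229,12),(20,265,0),(72,263,0),(289,263,0),(72,330,0)]: print(q,dk(*q))
# nominal jaw pose from TCP
t=A@(T[:3,3]-[0,0,14.5]-o); print("pivot deck",t, "jaw origin s",t[0]-6)
# raw zoom of edges for accuracy
im=cv2.imread("pics/raw_w3.png",0)
print(im[185:202,200],im[185:202,195]); print(im[200:201,210:228],im[210,296:312]); print(im[175:190,235]); print(im[186,215:232],im[186,290:304])
```

```text
model low edge s -46.58443051742225
(80, 231, 12) [-49.47 -29.03  12.  ]
(268, 229, 12) [-50.    25.25  12.  ]
(20, 265, 0) [-42.37 -48.49   0.  ]
(72, 263, 0) [-42.97 -32.79  -0.  ]
(289, 263, 0) [-42.89  32.86  -0.  ]
(72, 330, 0) [-22.54 -32.11  -0.  ]
pivot deck [-4.19 -1.3  25.67] jaw origin s -10.186409529699608
[117 123 118 121 119 118 121 112 107 104 109  80  39  37  31  42  43] [123 120 119 117 119 119 121 113 107 105 107  76  44  35  36  41  39]
[[ 44  39  39  46  40  43  32  48  89 124 121 120 110 114 118 116 116 114]] [174 169 160 182 183 184 187 180 125  91  42  38  50  46  47  49]
[119 123 121 122 123 122 115 114 114 115 113 114 110 111 113]
[122 121 118 120 122 122 122 106 115 114 116 114 115 112 116 113 116] [174 171 172 178 180 178 170 160 184 184 186 179 122 118]
```

Run:
```python
from go import *
T=np.load("pics/w3.png.npy"); C=cam("wrist",T); p=np.load("hold.npy"); o,A=frame(p)
im=cv2.imread("pics/raw_w3.png",0)
for v in (184,190,200,210): print(v,im[v,216:304])
for u in (230,238,250,258,266): print(u,im[165:275,u])
def pr(s,h,y,tilt):  # jaw pts for origin at deck s, tilt about y rel. to deck (rad, + = low end up), pivot at tab-end bottom
    J=np.array([(-31,-27,12),(-31,27,12),(-22,-9,38),(-22,9,38),(22,-9,38),(22,9,38),(-31,-27,0),(-22,-9,12)],float)
    c,n=np.cos(tilt),np.sin(tilt); J[:,0]-=51; X=np.c_[51+J[:,0]*c+J[:,2]*n, J[:,1]+y, -J[:,0]*n+J[:,2]*c]; X[:,0]+=s
    return proj(C,o+X@A)
for s,t in ((-18.7,0),(-12,0),(-10,.15),(-12,.3)): print(s,t); print(pr(s,0,-1.9,t).T)
```

```text
184 [122 120 120 119 116 118 108 115 117 112 114 110 110 116 111 119 114 116
 112 115 113 113 115 120 114 117 114 111 112 109 115 109 107 115 113 112
 112 113 109 111 113 116 114 110 112 110 114 111 112 111 113 119 118 113
 117 116 116 112 108 114 119 172 177 173 172 169 170 174 173 172 175 178
 178 177 175 170 171 178 180 173 170 150 184 185 186 183 125 119]
190 [122 123 122 121 121 117 111 113 115 116 114 110 113 113 113 115 118 117
 115 111 116 113 116 119 118 119 115 115 117 105 110 116 112 116 115 114
 118 114 112 109 115 117 112 116 114 118 112 113 110 114 118 118 113 115
 116 121 117 116 107 107 121 173 176 173 168 169 169 170 175 171 175 175
 182 177 175 171 174 178 179 180 171 156 182 184 186 182 124 118]
200 [ 32  48  89 124 121 120 110 114 118 116 116 114 117 113 115 116 114 119
 115 115 111 114 116 118 120 119 113 114 116 107 116 115 116 117 118 115
 118 113 115 113 114 119 115 117 118 115 114 112 115 114 115 119 120 118
 116 119 119 114 104 111 112 114 115 118 143 141 172 172 177 173 174 176
 176 179 174 173 172 178 181 179 174 171 183 181 182 182 187 189]
210 [ 34  55 1
[... 2414 characters left out ...]
0 118 119 118 118 117 114 119 120 117
 117 117 119 116 121 119 115 117 117 118 120 117 116 115 119 121 114 107
  95 112 120 117 113 115 117 119 114 112 120 113 120 113 112 114 122 154
 178 181]
-18.7 0
[[221.88 296.71 244.86 273.57 244.02 274.51 223.89 246.7 ]
 [181.79 181.7  183.55 183.51 255.1  255.08 186.34 193.84]]
-12 0
[[221.6  297.01 244.74 273.7  243.88 274.66 223.64 246.6 ]
 [190.76 190.67 193.9  193.86 266.79 266.76 194.86 203.  ]]
-10 0.15
[[219.07 299.48 243.65 274.73 243.33 275.19 221.43 245.82]
 [192.87 192.78 203.62 203.59 281.35 281.32 194.63 206.23]]
-12 0.3
[[216.42 302.05 242.57 275.74 242.93 275.58 219.09 245.01]
 [192.09 191.98 210.68 210.64 290.13 290.11 191.32 206.27]]
```

The projected model matches the picture to about 1 px. The jaw lies flat, with its origin at slope coordinate -18.9 and cross coordinate -1.8, against recess centre (-12.1, 62). I'll back off along the deck normal, shift across, and hover.

Emit:
{"op": "carry_out", "data": {"plan": [[0,0,0,0,1],[0.3,0,-0.52,0,1],[0.95,0,-1.65,0,1],[-0.29,3.2,-0.17,0,1],[-0.3,3.19,-0.17,0,1],[0,0,0,0,1],[0,0,0,0,1]], "squeeze": 25}}

```text
t: 9.68
position: [607.3, 57.0, 124.9]
ee_rot: [0.0, -0.081, 0.997, -0.0]
contact_force: [0.4, -0.4, -2.1]
gripper_width: 17.8
gripper_force: 32.2
```

Run:
```python
from go import *
show(); snap("wrist","w4.png",(130,90,390,290),2.5)
T=np.load("pics/w4.png.npy"); T0=np.load("pics/w3.png.npy"); p=np.load("hold.npy"); o,A=frame(p)
print("deck move since w3",A@(T[:3,3]-T0[:3,3]))
```

```text
t 9.675 TCP [607.34  57.   124.85] head -170.72552457100548 q [-0.36  0.44  0.2   1.86 -0.11  0.85  1.63] F [ 0.45 -0.43 -2.09] w 17.811825844175715
deck move since w3 [ 5.87 63.21 25.15]
```

View pics/w4.png

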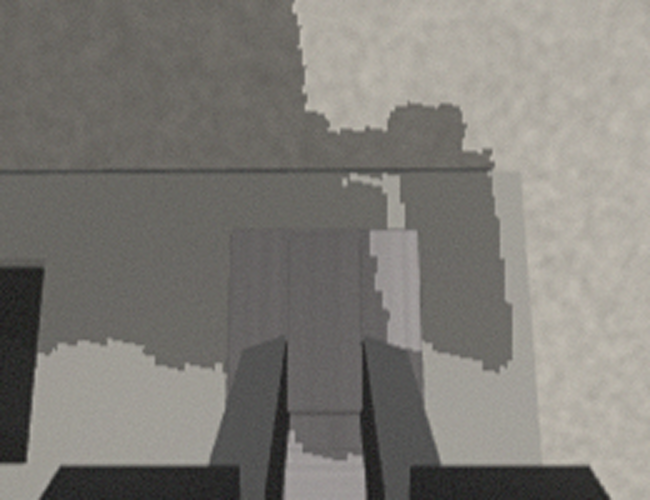

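The jaw kept its tilt in the grip. Remaining to go: 0.9 mm uphill, 0.7 mm across and 37 mm down the normal. I'll go 28 mm first and check the force as it enters.

Emit:
{"op": "carry_out", "data": {"plan": [[-0.08,0.07,-0.04,0,1],[-0.7,0,1.21,0,1],[-0.5,0,0.87,0,1],[-0.2,0,0.35,0,1],[0,0,0,0,1]]}}

```text
t: 10.35
position: [621.9, 60.7, 99.8]
ee_rot: [-0.0, -0.081, 0.997, -0.0]
contact_force: [-0.2, -0.5, -1.9]
gripper_width: 17.7
gripper_force: 32.2
```

```bash
cat >> go.py <<'E'
def dmove(f):
    T=pose(); p=np.load("hold.npy"); o,A=frame(p); return A@(T[:3,3]-np.load(f)[:3,3])
E
python3 -c "
from go import *
show(); print(dmove('pics/w3.png.npy'))"
```

```text
t 10.35 TCP [621.9   60.71  99.79] head -170.71299488518858 q [-0.35  0.49  0.19  1.84 -0.12  0.82  1.64] F [-0.19 -0.53 -1.88] w 17.667364017033567
[ 6.29 64.51 -4.04]
```

It's 4 mm below the deck plane with no contact force, so it has entered the recess. I'll continue down.

Emit:
{"op": "carry_out", "data": {"plan": [[-0.24,-0.05,0.33,0,1],[-0.2,0,0.35,0,1],[-0.05,0,0.09,0,1],[0,0,0,0,1]]}}

```text
t: 10.85
position: [626.8, 61.1, 93.4]
ee_rot: [-0.0, -0.081, 0.997, 0.0]
contact_force: [-8.0, -0.8, 13.8]
gripper_width: 17.9
gripper_force: 33.3
```

```bash
python3 -c "
from go import *
show(); print(dmove('pics/w3.png.npy'))"
```

```text
t 10.85 TCP [626.77  61.05  93.44] head -170.71373835494546 q [-0.34  0.51  0.19  1.83 -0.13  0.82  1.64] F [-7.98 -0.76 13.82] w 17.851887541093372
[  7.33  64.05 -11.97]
```

Contact is at -12 mm with the force along the normal, so it is seated. I'll release, rise and check.

Emit:
{"op": "carry_out", "data": {"plan": [[0,0,0,0,4],[0,0,0,0,4],[0,0,0,0,4],[0,0,-1,0,4],[0,0,-4,0,4],[0,0,-5,0,9.4],[0,0,-5,0,9.4],[0,0,0,0,9.4]]}}

```text
t: 11.85
position: [629.0, 61.3, 247.4]
ee_rot: [0.004, -0.081, 0.997, 0.001]
contact_force: [0.4, 0.2, -0.6]
gripper_width: 66.5
gripper_force: 0.0
```

Run:
```python
from go import *
show(); snap("wrist","w5.png",(130,90,390,290),2.5)
```

```text
t 11.85 TCP [628.97  61.31 247.41] head -170.72011063640787 q [-0.37  0.34  0.23  1.7  -0.08  1.1   1.61] F [ 0.38  0.17 -0.65] w 66.45650580344615
```

View pics/w5.png

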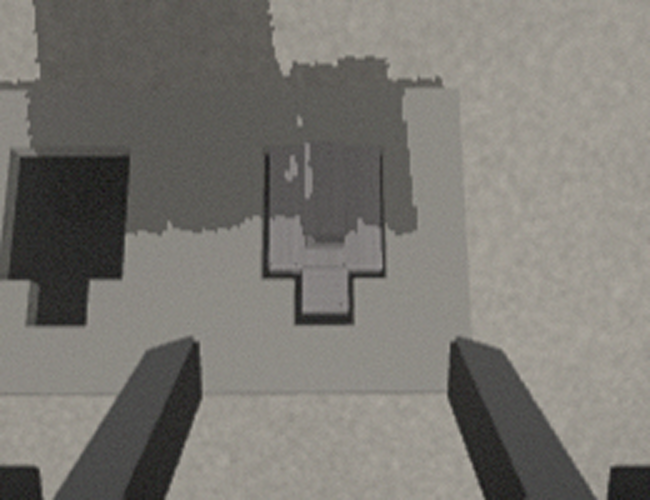

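Jaw 1 is flush in the left recess: foot at (265–383, 150–275) in the crop, tab in the slot at (325,295). Next, the right jaw.

Emit:
{"op": "carry_out", "data": {"plan": [[2.05,-4.43,0,0,9.4],[2.05,-4.43,0,0,9.4],[2.05,-4.43,0,0,9.4],[2.05,-4.43,0,0,9.4],[2.05,-4.43,0,0,9.4],[2.05,-4.43,0,0,9.4],[2.05,-4.43,0,0,9.4],[2.05,-4.43,0,0,9.4],[0,0,0,9.7,9.4],[0,0,0,9.7,9.4],[0,0,0,9.7,9.4],[0,0,0,9.7,9.4]]}}

```text
t: 13.4
position: [521.9, -314.9, 241.7]
ee_rot: [-0.001, 0.257, 0.966, -0.0]
contact_force: [-0.1, 0.6, 0.4]
gripper_width: 93.8
gripper_force: 0.0
```

Emit:
{"op": "carry_out", "data": {"plan": [[0,0,1.6,9.7,9.4],[0,0,1.6,9.7,9.4],[0,0,1.6,9.7,9.4],[0,0,1.6,9.7,9.4],[0,0,1.6,9.7,9.4],[0,0,1.6,9.7,9.4],[0,0,0,0,9.4],[0,0,0,0,9.4]]}}

```text
t: 14.4
position: [522.3, -315.2, 146.8]
ee_rot: [-0.0, 0.691, 0.722, -0.0]
contact_force: [-0.8, -0.2, -0.2]
gripper_width: 94.2
gripper_force: 0.0
```

Run:
```python
from go import *
show(); snap("wrist","w6.png",(130,90,390,290),3)
```

```text
t 14.4 TCP [ 522.26 -315.16  146.82] head 92.5144837097806 q [-0.09  0.49  0.7   1.86 -0.39  0.93  0.83] F [-0.84 -0.15 -0.2 ] w 94.19308794442425
```

View pics/w6.png

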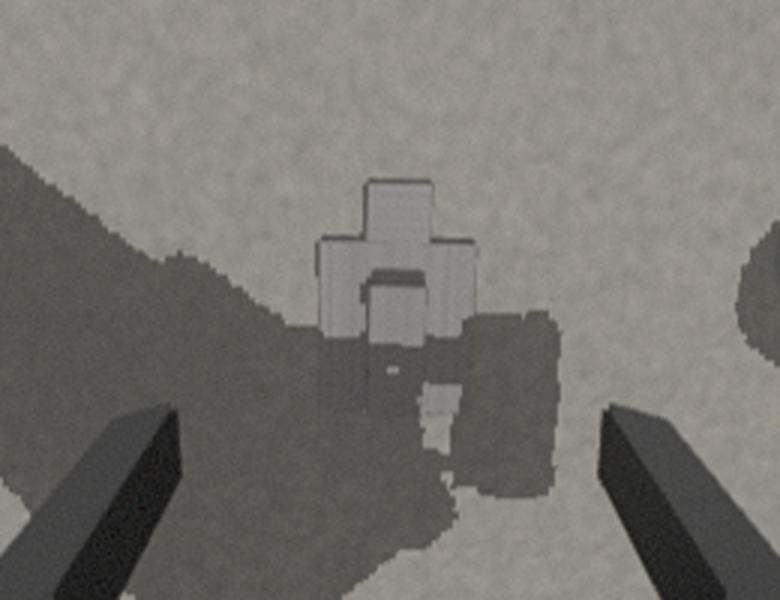

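The right jaw's tab end spans (366,182) to (432,181), the foot shoulders are at (319,239) and (475,241), and the web top's front edge runs from (369,284) to (426,286).

Run:
```python
from go import *
T=np.load("pics/w6.png.npy"); C=cam("wrist",T); Ti=np.linalg.inv(T)
f=lambda x,y,z:(Ti@np.r_[ray(C,(130+(x+.5)/3-.5,90+(y+.5)/3-.5),z),1])[:3]
for p in [(366,182,12),(432,182,12),(319,239,12),(475,242,12),(320,335,12),(370,285,38),(426,286,38),(369,410,38)]: print(p,f(*p))
```

```text
(366, 182, 12) [ 43.97  -7.73 134.81]
(432, 182, 12) [ 43.96  14.17 134.8 ]
(319, 239, 12) [ 24.8  -23.76 134.82]
(475, 242, 12) [ 23.75  28.97 134.8 ]
(320, 335, 12) [ -9.14 -24.19 134.83]
(370, 285, 38) [ 15.19  -6.03 108.82]
(426, 286, 38) [ 14.87  11.45 108.81]
(369, 410, 38) [-26.68  -6.64 108.82]
```

Emit:
{"op": "carry_out", "data": {"plan": [[-0.09,0.28,0,0.9,9.4],[0,0,4,0,6],[0,0,4,0,6],[0,0,2.45,0,6],[0,0,0,0,6],[0,0,0,0,1],[0,0,0,0,1],[0,0,0,0,1],[0,0,0,0,1],[0,0,0,0,1],[0,0,0,0,1]], "squeeze": 20}}

```text
t: 15.82
position: [525.2, -315.9, 42.4]
ee_rot: [0.0, 0.698, 0.716, 0.0]
contact_force: [-1.3, 1.6, 6.8]
gripper_width: 17.9
gripper_force: 20.0
```

Emit:
{"op": "carry_out", "data": {"plan": [[0,0,-5.2,0,1],[0,0,-5.2,0,1],[0,0,-5.2,0,1],[0,0,-5.2,0,1],[4.43,1.53,0,0,1],[4.43,1.53,0,0,1],[4.43,1.53,0,0,1],[4.43,1.53,0,0,1],[4.43,1.53,0,0,1],[4.43,1.53,0,0,1],[4.43,1.53,0,0,1],[0,0,0,0,1]]}}

```text
t: 17.32
position: [625.2, 1.2, 249.3]
ee_rot: [-0.001, 0.696, 0.718, -0.0]
contact_force: [0.7, -0.2, -1.4]
gripper_width: 17.5
gripper_force: 20.0
```

Emit:
{"op": "carry_out", "data": {"plan": [[0,0,0,10.28,1],[0,0,0,10.28,1],[0,0,0,10.28,1],[0,0,0,10.28,1],[0,0,0,10.28,1],[0,0,0,10.28,1],[0,0,0,10.28,1],[0,0,0,10.28,1],[0,0,0,0,1],[0,0,0,0,1]]}}

```text
t: 18.58
position: [624.5, -3.7, 250.1]
ee_rot: [0.0, 0.997, 0.082, -0.0]
contact_force: [0.0, 1.0, -1.5]
gripper_width: 17.8
gripper_force: 20.0
```

```bash
python3 -c "
from go import *
show(); t=np.array([624.4,-3.,140]); print(rel(t))"
```

```text
t 18.575 TCP [624.5   -3.66 250.1 ] head 9.369132004028378 q [-0.85  0.52  1.06  1.74 -0.49  1.17 -1.05] F [ 0.03  0.95 -1.51] w 17.778772710174785
[ 0.   -0.07 11.01]
```

Emit:
{"op": "carry_out", "data": {"plan": [[0,-0.1,4,0,1],[0,0,4,0,1],[0,0,4,0,1],[0,0,0.4,0,1],[0,0,0.4,0,1],[0,0,0.4,0,1],[0,0,0.4,0,1],[0,0,0.4,0,1],[0,0,0.3,0,1],[0,0,0.3,0,1],[0,0,0.2,0,1],[0,0,0,0,1]], "squeeze": 12}}

```text
t: 20.08
position: [625.0, -2.4, 102.4]
ee_rot: [0.0, 0.997, 0.08, 0.0]
contact_force: [0.0, -0.8, 1.8]
gripper_width: 17.7
gripper_force: 14.6
```

Emit:
{"op": "carry_out", "data": {"plan": [[0,0,0.15,0,1],[0,0,0.15,0,1],[0,0,0,0,1]]}}

```text
t: 20.45
position: [625.2, -2.4, 100.2]
ee_rot: [-0.0, 0.997, 0.08, 0.001]
contact_force: [-5.7, -0.3, 19.2]
gripper_width: 17.7
gripper_force: 18.9
```

Run:
```python
from go import *
show(); snap("wrist","w7.png",(110,60,410,310),2.4)
```

```text
t 20.45 TCP [625.17  -2.36 100.24] head 9.15031655297163 q [-0.73  0.67  0.9   1.87 -0.66  0.93 -0.93] F [-5.69 -0.26 19.16] w 17.681111440746598
```

View pics/w7.png

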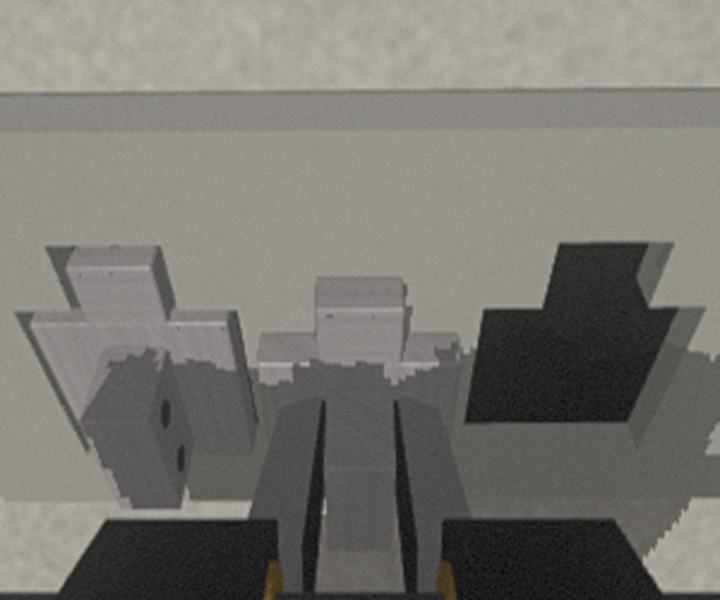

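The jaw lies flat again. Its tab end face has its bottom edge at row 278 and top edge at row 307, cols 316 to 406. The right recess slot's uphill edge is at row 243, cols 558 to 673, and its main uphill edge at row 309, cols 484 to 706. Jaw 1 sits in the left recess.

Run:
```python
from go import *
T=np.load("pics/w7.png.npy"); C=cam("wrist",T); p=np.load("hold.npy"); o,A=frame(p)
def dk(x,y,h):
    u=(110+(x+.5)/2.4-.5,60+(y+.5)/2.4-.5); K,R,t=C; c=-R.T@t; d=R.T@np.linalg.inv(K)@np.array([*u,1.])
    return A@(c-o+d*((h-A[2]@(c-o))/(A[2]@d)))
print("model: s",p[3],"slot end",p[3]+55.5,"main up",p[3]+33.5)
for n,q in [("tab top",(316,308,12)),("tab top",(405,308,12)),("tab bot",(316,278,0)),("tab bot",(404,278,0)),("sh bot",(260,335,0)),("sh bot",(458,333,0)),("slot",(558,243,0)),("slot",(673,243,0)),("main",(484,310,0)),("main",(706,308,0)),("inner low",(465,422,0)),("sl in",(545,308,0)),("floor low",(465,422,-12)),("floor low",(627,422,-12)),("deckhi",(360,130,0))]: print(n,q,dk(*q))
J=np.array([(51,-11,12),(51,11,12),(51,-11,0),(51,11,0),(31,-27,0),(31,27,0),(22,9,38),(-22,9,38)],float)
pr=proj(C,o+(J+[-20,-1,0])@A); print((pr-[110,60]+.5)*2.4-.5)
```

```text
model: s -13.084430517422252 slot end 42.41556948257775 main up 20.415569482577748
tab top (316, 308, 12) [32.87 10.32 12.  ]
tab top (405, 308, 12) [ 32.75 -11.19  12.  ]
tab bot (316, 278, 0) [31.82 10.86  0.  ]
tab bot (404, 278, 0) [ 31.7  -11.56  -0.  ]
sh bot (260, 335, 0) [10.8  27.34  0.  ]
sh bot (458, 333, 0) [ 11.29 -27.34  -0.  ]
slot (558, 243, 0) [ 42.91 -48.52  -0.  ]
slot (673, 243, 0) [ 42.77 -76.52  -0.  ]
main (484, 310, 0) [ 20.15 -33.39  -0.  ]
main (706, 308, 0) [ 20.57 -92.44  -0.  ]
inner low (465, 422, 0) [-29.85 -33.64  -0.  ]
sl in (545, 308, 0) [ 20.81 -49.54   0.  ]
floor low (465, 422, -12) [-46.21 -36.68 -12.  ]
floor low (627, 422, -12) [-46.58 -93.04 -12.  ]
deckhi (360, 130, 0) [73.68 -0.44 -0.  ]
[[408.03 313.14]
 [317.67 313.5 ]
 [405.61 280.05]
 [319.5  280.39]
 [460.3  333.72]
 [264.77 334.49]
 [327.04 470.71]
 [332.5  552.89]]
```

All sizes agree with the model. The jaw is at (-19.5, -0.2) and the right recess at (-12.9, -62.7), so it needs +6.6 mm uphill and 62.5 mm across. Same manoeuvre as before.

Emit:
{"op": "carry_out", "data": {"plan": [[0,0,0,0,1],[-0.3,0,-0.52,0,1],[-0.95,0,-1.65,0,1],[0.28,3.12,-0.16,0,1],[0.29,3.13,-0.17,0,1],[0,0,0,0,1],[0,0,0,0,1]], "squeeze": 25}}

```text
t: 21.38
position: [627.4, -64.6, 124.5]
ee_rot: [-0.0, 0.997, 0.08, -0.0]
contact_force: [-0.7, 0.2, -2.0]
gripper_width: 17.7
gripper_force: 31.3
```

```bash
python3 -c "
from go import *
show(); print(dmove('pics/w7.png.npy'))"
```

```text
t 21.375 TCP [627.41 -64.6  124.52] head 9.153928309355427 q [-0.64  0.65  0.92  1.84 -0.62  0.97 -0.86] F [-0.69  0.18 -2.05] w 17.694577496260276
[  5.3  -61.78  24.97]
```

Emit:
{"op": "carry_out", "data": {"plan": [[0.11,0.06,-0.06,0,1],[0.7,0,1.21,0,1],[0.5,0,0.87,0,1],[0.2,0,0.35,0,1],[0,0,0,0,1]]}}

```text
t: 22.0
position: [642.6, -63.4, 100.0]
ee_rot: [0.0, 0.997, 0.08, -0.0]
contact_force: [-0.1, 0.8, -1.7]
gripper_width: 17.8
gripper_force: 31.3
```

```bash
python3 -c "
from go import *
show(); print(dmove('pics/w7.png.npy'))"
```

```text
t 22.0 TCP [642.64 -63.41 100.01] head 9.146637361616866 q [-0.61  0.7   0.89  1.82 -0.66  0.95 -0.85] F [-0.06  0.78 -1.72] w 17.800419838950695
[  6.22 -63.08  -3.86]
```

It's 4 mm into the recess without contact. I'll seat it.

Emit:
{"op": "carry_out", "data": {"plan": [[0.23,-0.04,0.33,0,1],[0.2,0,0.35,0,1],[0.05,0,0.09,0,1],[0,0,0,0,1]]}}

```text
t: 22.5
position: [647.3, -62.1, 93.3]
ee_rot: [-0.0, 0.997, 0.08, -0.0]
contact_force: [-5.0, 1.2, 9.7]
gripper_width: 17.9
gripper_force: 31.5
```

```bash
python3 -c "
from go import *
show(); print(dmove('pics/w7.png.npy'))"
```

```text
t 22.5 TCP [647.29 -62.15  93.29] head 9.141296159932322 q [-0.6   0.71  0.88  1.81 -0.67  0.95 -0.85] F [-4.96  1.24  9.71] w 17.908996251604908
[  7.02 -62.59 -12.08]
```

Emit:
{"op": "carry_out", "data": {"plan": [[0,0,0,0,4],[0,0,0,0,4],[0,0,0,0,4],[0,0,-1,0,4],[0,0,-4,0,4],[0,0,-5,0,9.4],[0,0,-5,0,9.4],[-2,-3,0,0,9.4],[-2,-3,0,0,9.4],[0,0,0,0,9.4],[0,0,0,0,9.4]]}}

```text
t: 23.88
position: [598.8, -9.3, 243.3]
ee_rot: [-0.0, 0.997, 0.08, 0.0]
contact_force: [0.6, 1.0, 0.3]
gripper_width: 93.1
gripper_force: 0.0
```

Run:
```python
from go import *
show(); snap("wrist","w8.png"); T=np.load("pics/w8.png.npy"); C=cam("wrist",T); p=np.load("hold.npy"); o,A=frame(p)
# rectify the deck plane (4 px/mm... 2 px/mm) about each recess, at deck level
g=cv2.imread("pics/raw_w8.png",0)
for yc in (62,-62.5):
    S,Y=np.meshgrid(np.arange(-50,62,1.),np.arange(-34,35,1.)); 
    w=o+np.c_[(S+p[3]).ravel(),(Y+yc).ravel(),0*S.ravel()]@A
    uv=proj(C,w).astype(np.float32).reshape(*S.shape,2); r=cv2.remap(g,uv[...,0],uv[...,1],cv2.INTER_LINEAR)
    print("recess",yc); print("slot line y=0, s=35..60",r[34,85:110]); 
    print("shoulder y=22, s=24..40",r[56,74:90],"y=-22",r[12,74:90])
    print("across s=25",r[:,75]); print("across tab s=45",r[14:55,95])
s=viewer.camera("top"); cv2.imwrite("pics/raw_top1.png",s[:,:,::-1])
d=cv2.absdiff(cv2.imread("pics/top0.png"),s[:,:,::-1].copy()).max(2)
for n,(u,v) in dict(weight=(233,251),bar=(270,255),beaker=(148,153),bottle=(345,160),driver=(412,240),spanner=(90,210)).items(): print(n,d[v-10:v+11,u-10:u+11].max())
```

```text
t 23.875 TCP [598.83  -9.26 243.34] head 9.175720040336177 q [-0.88  0.48  1.08  1.81 -0.46  1.14 -1.05] F [0.6  1.   0.25] w 93.10845469805837
recess 62
slot line y=0, s=35..60 [117 117 115 115 114 114 116 116 116 115 113 114 113 122 125 116 107 106
 102  96  80  90 112 124 126]
shoulder y=22, s=24..40 [118 119 120 117 120 121 114 104  98  95 102 117 123 121 122 123] y=-22 [118 115 114 116 125 129 120 104  94  86  96 113 124 123 125 124]
across s=25 [124 125 125 123  88  49  55  71  99 115 116 115 115 113 113 118 115 114
 114 114 115 117 118 114 117 115 116 115 115 115 116 115 114 116 116 115
 113 111 114 114 114 117 118 112 113 116 114 115 114 113 114 113 110 114
 116 119 119 116 117 120 121 107  83  85 118 124 127 127 124]
across tab s=45 [125 123 123 124 125 119  80  53  61  80  99 114 113 115 114 114 115 114
 113 112 113 114 112 112 114 114 114 113 110 110 113 110  78  72  97 121
 124 123 125 122 123]
recess -62.5
slot line y=0, s=35..60 [115 115 116 115 116 114 115 118 116 117 114 113 114 116 121 118 109 105
 106 103  91  76  97 124 125]
shoulder y=22, s=24..40 [117 114 111 109 110 117 113 108 102  93  95 112 124 124 123 122] y=-22 [113 112 106 103 106 116 117 110 102  94  91 112 121 124 126 121]
across s=25 [123 124 127 123 109  89  81  92 105 114 119 115 112 112 116 116 114 112
 114 116 117 115 115 110 113 114 118 119 117 115 115 116 115 119 117 110
 110 112 113 112 115 119 118 114 115 113 114 115 116 115 113 113 116 118
 116 117 114 116 118 118 111  90  66  61 119 126 126 123 121]
across tab s=45 [122 123 122 124 124 117  98  82  76  70 116 115 113 114 113 112 112 113
 113 113 114 114 113 113 111 114 113 113 113 113 113  89  75  60  95 125
 125 122 124 124 124]
weight 101
bar 61
beaker 27
bottle 28
driver 29
spanner 28
```

Both jaws sit flush, with matching gap profiles around foot and tab in each recess. The gripper is clear of everything. Handing in.

Run:
```python
from plant import ticket,viewer
import cv2
a=cv2.imread("pics/side0.png"); b=viewer.camera("side")[:,:,::-1].copy()
for n,(u,v) in dict(weight=(209,190),bar=(207,218)).items():
    r=cv2.matchTemplate(b[v-25:v+25,u-25:u+25],a[v-10:v+10,u-8:u+8],cv2.TM_CCOEFF_NORMED); print(n,cv2.minMaxLoc(r),"expect",(17,15))
print(ticket.finish_job())
```

```text
weight (-0.41975319385528564, 0.9980462193489075, (21, 26), (17, 15)) expect (17, 15)
bar (-0.25995656847953796, 0.3487480878829956, (11, 18), (22, 0)) expect (17, 15)
the job is handed in; nothing more can be done
None
```

Both jaws are seated flush in their recesses, tabs uphill, and released; the job is handed in at about 24 s with no verdict returned, and I found no bystander moved, though the last camera check could not confirm the bar.

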